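# Stack the thrust collar and its spacer on the build-up stand

### The job

Get the stand ready for the next shaft build: thread the wide steel collar down over the stand's post until it sits flat on the shoulder, then thread the short narrow spacer ring down the same post until it sits flat on the collar. Let go of both, and leave the tall sleeve and the roll of masking tape where they are.

Things in the scene. Friction and masses are not known exactly. Their poses are not given: they have to be found in the camera images.
- stand: Steel build-up stand, fixed to the worktop: a round foot 110 mm across and 8 mm thick (four screw heads on it rise to 12 mm), on it a round shoulder 48 mm across whose flat top is 24 mm above the worktop, and from that an upright post 18 mm in diameter, whose nose narrows from 68 mm above the worktop to 8 mm across at the tip, 84 mm above the worktop. Origin on the post's axis at the underside of the foot, on the worktop; z is up the post. It cannot be moved.
- shoulder_top (a point): Point on the post's axis at the height of the shoulder's flat top, 24 mm above the worktop: where the collar's underside belongs.
- post_tip (a point): Tip of the post on its axis, 84 mm above the worktop.
- collar: Wide steel ring, outer diameter 58 mm, bore 30 mm, 28 mm high, about 0.35 kg, loose, lying flat on the worktop with its bore upright. Origin at the centre of its underside, z along the bore, up.
- spacer: Short narrow steel ring, outer diameter 40 mm, bore 30 mm, 24 mm high, about 0.1 kg, loose, lying flat on the worktop with its bore upright. Origin at the centre of its underside, z along the bore, up.
- sleeve: Tall narrow steel sleeve, outer diameter 40 mm, bore 30 mm, 48 mm high (twice as high as the spacer), loose, standing upright on the worktop. Not wanted for this job: it stays where it is. Origin at the centre of its underside, z up.
- masking_tape: Roll of masking tape, 92 mm across and 24 mm high, loose, lying flat on the worktop; it stays where it is. Origin at the centre of its underside, z up.
Things that resemble listed ones, but are neither listed nor needed, are in the scene too. Leave any orange or pink look-alike of the collar alone.

How it is judged:
On the way, in this order (a step that is already met when the one before it is completed fails the run):
1. the collar is on the post, flat on the shoulder (horizontal distance between collar and stand below 0.012 m and z of collar in the frame of stand between 0.02 and 0.028 m and angle between collar's own z axis and vertical below 0.1 rad), for 0.2 s.
2. the spacer is on the post, flat on the collar (horizontal distance between spacer and stand below 0.012 m and z of spacer in the frame of collar between 0.024 and 0.032 m and angle between spacer's own z axis and vertical below 0.1 rad), for 0.2 s.
At the end, for the whole second after the job is handed in: Collar on the post within 4 mm of flat on the shoulder, spacer on the post above it within 4 mm of flat on the collar; both within 12 mm of the post's axis, tilted under 0.1 rad, at rest; sleeve and masking tape within 30 mm of their starts (all of step 1 and all of step 2 and linear speed of each of collar, spacer below 0.02 m/s and distance of each of sleeve, masking_tape from where it was at the start of the episode below 0.03 m); the robot touches nothing.
It fails at once if the tall sleeve is moved more than 30 mm (distance of sleeve from where it was at the start of the episode above 0.03 m).
It fails at once if the masking tape is moved more than 30 mm (distance of masking_tape from where it was at the start of the episode above 0.03 m).
It also fails if it takes over 59 s, if anything falls off the work surface, if the arm or the gripper's body presses on something with over 40 N, if the wrist force passes 120 N, or if a joint passes its speed limit or range.

### The arm

A 6-joint arm with a two-finger parallel gripper is mounted at the origin on the work surface; the furniture and walls round the work are solid. World frame = base frame: x ahead of the robot, y to its left, z up, the work surface at z = 0. Lengths are in m, angles in rad, forces in N, time in s.
With the tool pointing down it reaches from about 0.25 to 0.775 m from the base axis. Payload 4 kg.
Tool frame: the origin (TCP) lies midway between the tips of the shut fingers; the grasp point (between the pads) lies 19 mm behind it (robot.tcp_to_grasp is the distance from the TCP to the grasp point, in m); z points along the fingers, y is the line along which they close (so a half turn about z gives the same grasp; the last joint's range is limited). The gripper opens to 94 mm and grips with 3 to 60 N. Pads are 16 mm wide; open, the fingers measure 119 mm over their backs; the gripper's body (75 mm by 177 mm) begins 78 mm behind the grasp point.
Start: joints at [1.223, 0.087, 1.371, -0, 1.684, -0.103], TCP at [0.133, 0.534, 0.206] pointing down, gripper open.
Joint ranges: [-3.1, 3.1], [-0.76, 2.03], [0.27, 2.55], [-1.08, 4.22], [0.17, 2.65], [-2.57, 2.57]. Speed limits (rad/s): [2.79, 2.79, 3.14, 3.14, 3.14, 3.14].

### API

Orientations are given as [roll, pitch, yaw] about the fixed x, y, z axes, in that order (R = Rz(yaw) Ry(pitch) Rx(roll)).
In Python, from bench import robot, viewer gives the robot as it stands. The module is installed in compiled form; this text tells all that it offers.
- The arm moves only by the shell command python3 -m handwheel 'ROWS' [OPENING]. ROWS is JSON, a list of rows, each a list of 6 numbers: the shift along the tool's x, y, z in units of 0.2 m (1.0 is 0.2 m), then the turn, a rotation vector about the tool's x, y, z in units of 30 degrees (1.0 is 30 degrees). In form: [[x, y, z, wx, wy, wz], ...]. A call has 1 to 10 rows; each row is the pose to reach, as a shift and turn from the pose commanded when the call began, along the tool's axes at that moment; what a row does not reach only later rows make up. A row lasts 1/12 s, in which the tool goes at most 41.7 mm and 7.16 degrees, less where a joint would pass 70% of its speed; a pose out of reach is approached as far as the arm can. A call with a number of a shift or a turn outside -1 to 1 is refused whole. A call with a gripper value outside its range is refused whole. OPENING is the gripper's target within -1 to 1 (shut at 1, half-way at 0, fully open at -1), set as the call begins (- or left out, the last holds). The fingers move at their own pace and stop on an object; the grip force is fixed at half the most. Time passes only in rows, so rows that repeat a pose let the fingers close. It gives the time, the measured TCP pose, the force, the opening and the grip force at its end, in the units of the state.
- robot.get_obs(): the state, without advancing time (a new reading comes with each control period).
- viewer.snapshot(name): name is "scene" or "top" or "wrist"; returns the picture (384x512x3 uint8, red, green, blue); there is no depth.
- viewer.calibration(name): a dict with "fx", "fy", "cx", "cy" (pixels), "k1" (the pictures are not rectified: a ray, as slopes to the right and down, at radius r is drawn at 1 + k1 r^2 times it, then the intrinsics apply), "R" (3x3) and "t" (3): a world point X has camera coordinates R X + t. Camera axes: x right, y down, z forward; pixel columns grow to the right and rows downward; lengths in m; the calibration is good to about 2 mm. A picture is of the moment at which its call begins: read the wrist's pose just before it. calibration takes no time and is no camera call; for the wrist camera it gives the pose at the moment of the call.
- robot.close_job(): hands the job in; it is judged then, once.
The state is a dict: "time": time; "joint_positions": joint angles; "qvel": joint speeds; "joint_torque": joint torques, N m; "tool_pos": TCP position; "ee_rot": TCP orientation; "wrist_force": force on the tool from outside, world axes, zero at the start; "wrist_torque": the same for the moment, N m; "width": finger opening in m; "finger_force": force on a finger pad.
Only numpy, scipy, OpenCV 4.12 (cv2) and the standard library are available. Lean on these libraries where they do the work, as an engineer would, in place of code of your own. Each camera call takes 0.05 s, during which the arm holds its last target. There are 200 camera calls.

## Working session

There is one attempt and no reset: what is moved stays moved. The work goes in short steps, Python scripts to look and compute and a shell command to move; the robot and the scene stay as the last step left them, time stands still between calls to the robot, and variables do not carry over. Pictures are saved under pics/ and viewed, at most 10 in all, crops included, and the job is handed in when it is done.

```bash
mkdir -p pics
cat > h.py <<'E'
import numpy as np,cv2
from bench import robot,viewer
def snap(n,f):
    c=viewer.calibration(n);im=viewer.snapshot(n);cv2.imwrite('pics/'+f+'.png',im[:,:,::-1]);np.save('pics/'+f+'.npy',im)
    import pickle;pickle.dump(c,open('pics/'+f+'.pkl','wb'));return im,c
def load(f):
    import pickle;return np.load('pics/'+f+'.npy'),pickle.load(open('pics/'+f+'.pkl','rb'))
def ray(c,u,v):
    K=np.array([[c['fx'],0,c['cx']],[0,c['fy'],c['cy']],[0,0,1.]])
    p=cv2.undistortPoints(np.array([[[u,v]]],float),K,np.array([c['k1'],0,0,0.]))[0,0]
    R=np.array(c['R']);t=np.array(c['t']);return -R.T@t,R.T@np.array([p[0],p[1],1])
def plane(c,u,v,z):
    o,d=ray(c,u,v);return o+d*(z-o[2])/d[2]
def proj(c,X):
    p=np.array(c['R'])@np.array(X,float)+np.array(c['t']);s=p[:2]/p[2];s=s*(1+c['k1']*(s@s));return s[0]*c['fx']+c['cx'],s[1]*c['fy']+c['cy']
E
python3 - <<'E'
from h import *
a,c=snap('top','top0');b,d=snap('scene','scene0')
o=robot.get_obs();print(o['time'],o['tool_pos'],o['ee_rot'],o['width'],robot.tcp_to_grasp)
E
```

```text
0.1 [0.13312852 0.53314087 0.20443393] [-3.13961361e+00 -2.13558226e-04  2.89682948e+00] 0.09410809033454455 0.0188
```

View pics/top0.png

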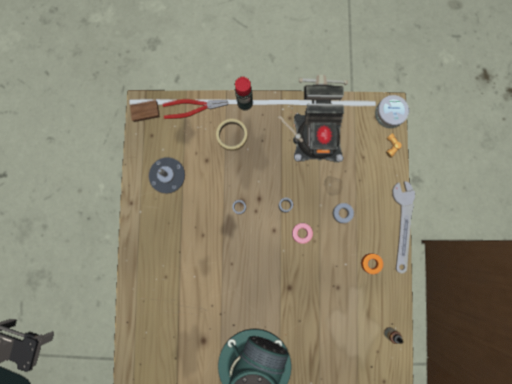

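View pics/scene0.png

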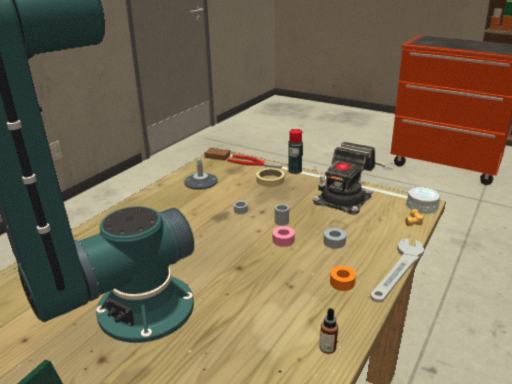

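Top view: stand at (167,175), tape at (231,134), narrow rings at (239,207) and (286,205), wide grey ring at (344,213), and pink (302,233) and orange (373,264) look-alikes. In the scene view, the narrow ring at (240,207) is short and the one at (282,214) is tall. So the spacer is the left ring, the sleeve is the right one, and the collar is the grey wide ring at (335,238). I'll confirm this in a crop and measure.

Run:
```python
from h import *
b,d=load('scene0');cv2.imwrite('pics/crop.png',cv2.resize(b[150:280,170:370,::-1],None,fx=4,fy=4,interpolation=cv2.INTER_CUBIC))
a,c=load('top0');hsv=cv2.cvtColor(a,cv2.COLOR_RGB2HSV)
m=((hsv[...,1]<70)).astype(np.uint8)
def ell(n,u,v,z,w):
    mm=np.zeros_like(m);mm[v-w:v+w,u-w:u+w]=m[v-w:v+w,u-w:u+w]
    cs,_=cv2.findContours(mm,cv2.RETR_EXTERNAL,cv2.CHAIN_APPROX_NONE);k=max(cs,key=cv2.contourArea)
    (x,y),r=cv2.minEnclosingCircle(k);P=plane(c,x,y,z);print(n,(x,y),r,P.round(4),'r_m',np.linalg.norm(plane(c,x+r,y,z)-P).round(4),'scene px',np.round(proj(d,P)))
ell('stand',167,175,.008,25);ell('spacer',239,207,.024,14);ell('sleeve',286,205,.048,14);ell('collar',344,213,.028,16)
print('tape',plane(c,231,134,.024).round(3))
print('postTip if',plane(c,164,173,.084))
w=viewer.calibration('wrist');o=robot.get_obs();R=np.array(w['R']);print('cam pos',-R.T@w['t'],'axes',R.round(2).tolist(),w['fx'],o['tool_pos'])
```

```text
stand (166.28082275390625, 174.8493194580078) 18.91679573059082 [0.5431 0.2701 0.008 ] r_m 0.0568 scene px [200. 179.]
spacer (233.79116821289062, 206.84129333496094) 15.004060745239258 [0.449  0.0657 0.024 ] r_m 0.0432 scene px [236. 202.]
sleeve (278.9353332519531, 203.67864990234375) 14.45161247253418 [ 0.4575 -0.0631  0.048 ] r_m 0.0407 scene px [276. 205.]
collar (342.7508850097656, 212.6541290283203) 11.827832221984863 [ 0.4355 -0.2469  0.028 ] r_m 0.0341 scene px [333. 233.]
tape [0.664 0.078 0.024]
postTip if [0.53577078 0.25676998 0.084     ]
cam pos [0.05307375 0.55328162 0.383018  ] axes [[0.24, 0.97, -0.0], [0.93, -0.23, 0.28], [0.27, -0.07, -0.96]] 334.516600391379 [0.13312852 0.53314087 0.20443393]
```

View pics/crop.png

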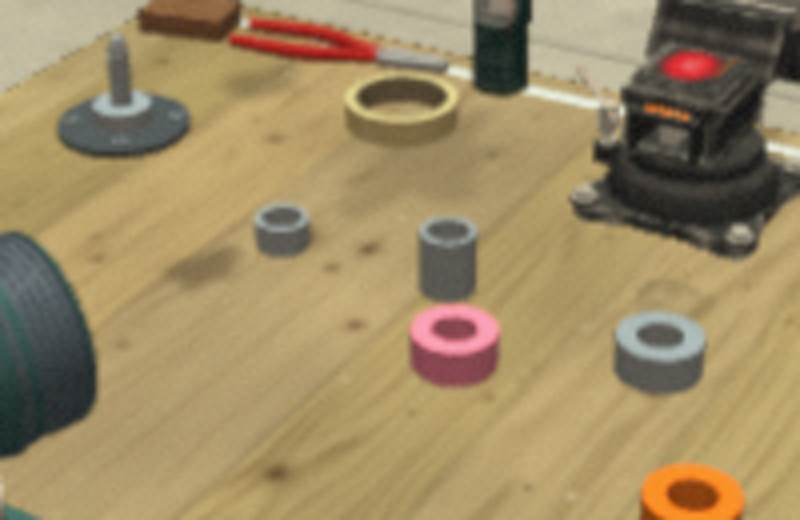

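The crop confirms it: the short narrow ring at (283,228) is the spacer, the tall one at (447,258) is the sleeve, and the steel wide ring at (660,350) is the collar. The pink and orange rings are decoys. I'll keep the yaw constant, since joint 6 stays in range, and move to the collar.

```bash
cp h.py h0.py; R='[-0.6,-0.855,0,0,0,0]'; python3 -m handwheel '[[-0.6,-0.85,0,0,0,0],[-0.6,-0.85,0,0,0,0],[-0.6,-0.85,0,0,0,0],[-0.6,-0.85,0,0,0,0],[-0.6,-0.85,0,0,0,0]]' -1
python3 -m handwheel '[[-0.6,-0.85,0,0,0,0],[-0.6,-0.85,0,0,0,0],[-0.6,-0.85,0,0,0,0],[-0.6,-0.85,0,0,0,0],[-0.6,-0.85,0,0,0,0]]'
python3 -m handwheel '[[-0.6,-0.85,0,0,0,0],[-0.6,-0.85,0,0,0,0],[-0.6,-0.85,0,0,0,0],[-0.6,-0.85,0,0,0,0],[-0.6,-0.85,0,0,0,0],[-0.6,-0.85,0,0,0,0]]'
python3 -m handwheel '[[-0.6,-0.85,0,0,0,0],[-0.6,-0.85,0,0,0,0],[-0.6,-0.85,0,0,0,0],[-0.6,-0.85,0,0,0,0],[-0.6,-0.85,0,0,0,0],[-0.6,-0.85,0,0,0,0],[-0.6,-0.85,0,0,0,0],[-0.6,-0.85,0,0,0,0]]'
python3 - <<'E'
from h import *
snap('wrist','w1')
E
```

```text
time: 0.52
tool_pos: [0.2085, 0.3376, 0.2048]
ee_rot: [-3.141, -0.0, 2.898]
wrist_force: [2.0, 0.4, -0.0]
width: 0.0937
finger_force: 0.0
time: 0.93
tool_pos: [0.2836, 0.1438, 0.2053]
ee_rot: [3.141, 0.001, 2.898]
wrist_force: [0.5, 1.0, -0.2]
width: 0.094
finger_force: 0.0
time: 1.43
tool_pos: [0.3598, -0.0547, 0.2045]
ee_rot: [-3.139, -0.001, 2.886]
wrist_force: [0.3, -0.5, 0.7]
width: 0.0939
finger_force: 0.0
time: 2.1
tool_pos: [0.4339, -0.2414, 0.2048]
ee_rot: [3.14, -0.002, 2.897]
wrist_force: [-0.4, 1.3, -0.7]
width: 0.094
finger_force: 0.0
```

View pics/w1.png

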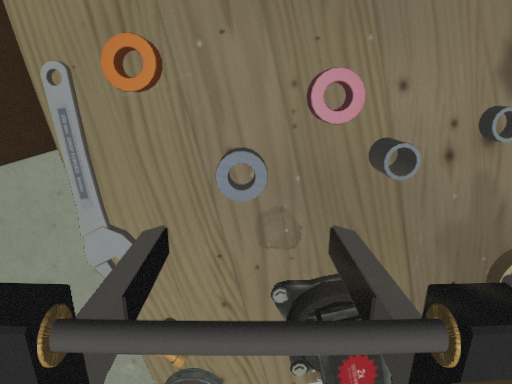

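The wrist view shows the collar's top face at (241,176), with its bore visible.

```bash
cat >> h.py <<'E'
def ring(im,c,u,v,z,w,dv=0):
    """fit top-face outer and bore circles; returns their world centres/radii"""
    hsv=cv2.cvtColor(im,cv2.COLOR_RGB2HSV);p=hsv[v-w:v+w,u-w:u+w].astype(int)
    g=p[...,1]<75;t=np.median(p[...,2][g]) if dv==0 else dv
    m=np.uint8(g&(p[...,2]>t-15 if dv==0 else p[...,2]>dv))
    cs,h=cv2.findContours(m,cv2.RETR_CCOMP,cv2.CHAIN_APPROX_NONE);out=[]
    i=max(range(len(cs)),key=lambda i:cv2.contourArea(cs[i]) if h[0][i][3]<0 else -1)
    hol=[j for j in range(len(cs)) if h[0][j][3]==i]
    for k in [cs[i]]+([max((cs[j] for j in hol),key=len)] if hol else []):
        W=np.array([plane(c,a+u-w,b+v-w,z)[:2] for a,b in k[:,0]])
        A=np.c_[2*W,np.ones(len(W))];s=np.linalg.lstsq(A,(W**2).sum(1),rcond=None)[0]
        out.append((s[:2].round(4),round(float(np.sqrt(s[2]+s[:2]@s[:2])),4)))
    print('median V',np.median(p[...,2][g]),out);return out
def togo(T):
    from scipy.spatial.transform import Rotation as Ro
    o=robot.get_obs();R=Ro.from_euler('xyz',o['ee_rot']).as_matrix();d=R.T@(np.array(T)-o['tool_pos'])
    print('at',np.round(o['tool_pos'],4),'go units',(d/.2).round(3),'t',o['time'])
E
python3 - <<'E'
from h import *
im,c=load('w1');r=ring(im,c,241,176,.028,34)
togo([*r[0][0],.05])
print(im[176,218],im[176,262],im[176,241])
print('TCP px',proj(c,robot.get_obs()['tool_pos']))
# other objects rough
print('spacer',plane(c,506,124,.024),'sleeve',plane(c,403,161,.048))
E
```

```text
median V 121.0 [(array([ 0.436 , -0.2502]), 0.0387), (array([ 0.4352, -0.2499]), 0.0137)]
at [ 0.434  -0.241   0.2054] go units [-0.021 -0.043  0.777] t 2.15
[114 124 132] [111 121 131] [125 114  90]
TCP px (np.float64(249.41057139553996), np.float64(243.22595506068717))
spacer [0.44760781 0.047771   0.024     ] sleeve [ 0.45413402 -0.08209683  0.048     ]
```

```bash
python3 -m handwheel '[[-0.02,-0.04,0.2,0,0,0],[-0.02,-0.04,0.4,0,0,0],[-0.02,-0.04,0.6,0,0,0],[-0.02,-0.04,0.8,0,0,0],[-0.02,-0.04,0.95,0,0,0],[-0.02,-0.04,1,0,0,0],[-0.02,-0.04,1,0,0,0],[-0.02,-0.04,1,0,0,0],[-0.02,-0.04,1,0,0,0]]'
python3 -m handwheel '[[0,0,0,0,0,0],[0,0,0,0,0,0],[0,0,0,0,0,0],[0,0,0,0,0,0],[0,0,0,0,0,0],[0,0,0,0,0,0],[0,0,0,0,0,0],[0,0,0,0,0,0]]' 1
```

```text
time: 2.9
tool_pos: [0.438, -0.252, 0.0085]
ee_rot: [-3.14, 0.005, 2.898]
wrist_force: [0.5, -0.1, -0.1]
width: 0.0938
finger_force: 0.0
time: 3.57
tool_pos: [0.4363, -0.2508, 0.0056]
ee_rot: [3.141, 0.0, 2.897]
wrist_force: [0.4, 1.6, 1.5]
width: 0.0567
finger_force: 30.5
```

```bash
python3 -m handwheel '[[0,0,-0.1,0,0,0],[0,0,-0.3,0,0,0],[0,0,-0.5,0,0,0],[0,0,-0.7,0,0,0],[0,0,-0.8,0,0,0],[0,0,-0.8,0,0,0]]'
python3 -m handwheel '[[0,0.2,0,0,0,0],[0,0.4,0,0,0,0],[0,0.6,0,0,0,0],[0,0.8,0,0,0,0],[0,0.9,0,0,0,0]]'
python3 -m handwheel '[[-0.1,0.2,0,0,0,0],[-0.1,0.4,0,0,0,0],[-0.1,0.6,0,0,0,0],[-0.1,0.8,0,0,0,0],[-0.1,0.9,0,0,0,0]]'
python3 -m handwheel '[[-0.15,0.2,0,0,0,0],[-0.15,0.4,0,0,0,0],[-0.15,0.6,0,0,0,0],[-0.15,0.8,0,0,0,0],[-0.15,0.84,0,0,0,0],[-0.15,0.84,0,0,0,0],[-0.15,0.84,0,0,0,0]]'
python3 - <<'E'
from h import *
im,c=snap('wrist','w2')
for P in ([.541,.266,.084],[.541,.266,.024],robot.get_obs()['tool_pos']):print(proj(c,P))
E
```

```text
time: 4.07
tool_pos: [0.4384, -0.2531, 0.1709]
ee_rot: [-3.137, 0.009, 2.897]
wrist_force: [0.3, -0.2, -3.3]
width: 0.057
finger_force: 30.5
time: 4.48
tool_pos: [0.4784, -0.0722, 0.1616]
ee_rot: [3.139, -0.006, 2.9]
wrist_force: [-0.3, 0.2, -4.9]
width: 0.0568
finger_force: 30.5
time: 4.9
tool_pos: [0.5414, 0.0976, 0.161]
ee_rot: [3.141, -0.007, 2.9]
wrist_force: [0.2, -0.7, -4.0]
width: 0.0568
finger_force: 30.5
time: 5.48
tool_pos: [0.6112, 0.2487, 0.1612]
ee_rot: [-3.137, -0.005, 2.898]
wrist_force: [-0.5, 0.1, -4.2]
width: 0.0568
finger_force: 30.5
(np.float64(249.0192502266533), np.float64(110.44704921895587))
(np.float64(249.20568868945722), np.float64(108.00533159992564))
(np.float64(247.40588659550923), np.float64(244.4428626194376))
```

View pics/w2.png

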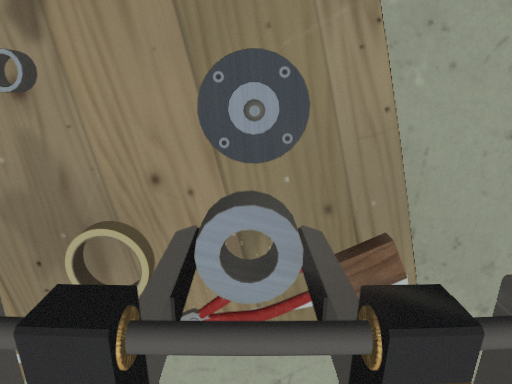

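The view shows the stand's foot at (254,106), the post tip at (255,111) and the held collar's top face at (248,254). Next I'll measure the post and the collar bore in this one picture.

Run:
```python
from h import *
im,c=load('w2');hsv=cv2.cvtColor(im,cv2.COLOR_RGB2HSV)
print('shoulder');ring(im,c,254,108,.024,32,110)
print('collar top z',robot.get_obs()['tool_pos'][2]+.0225)
zt=robot.get_obs()['tool_pos'][2]+.0225
ring(im,c,248,248,zt,60,100)
print('tip',plane(c,255,111,.084))
g=cv2.cvtColor(im,cv2.COLOR_RGB2GRAY);print(g[111,225:285].tolist());print(g[80:140,254].tolist())
togo([.541,.266,.16])
```

```text
shoulder
median V 88.0 [(array([0.542 , 0.2697]), 0.0231), (array([0.5436, 0.2697]), 0.0104)]
collar top z 0.18473253335679193
median V 136.0 [(array([0.6084, 0.2493]), 0.0278), (array([0.61  , 0.2492]), 0.013)]
tip [0.54246784 0.27024254 0.084     ]
[71, 70, 72, 112, 134, 134, 134, 130, 134, 136, 138, 135, 135, 137, 140, 137, 138, 136, 97, 73, 75, 81, 87, 88, 124, 131, 130, 130, 131, 128, 127, 127, 130, 132, 129, 98, 91, 91, 85, 87, 127, 132, 132, 134, 136, 135, 135, 135, 138, 136, 135, 133, 134, 131, 93, 72, 72, 71, 72, 72]
[74, 69, 123, 136, 139, 136, 139, 138, 137, 141, 137, 135, 138, 138, 135, 138, 137, 137, 128, 90, 77, 79, 84, 90, 92, 107, 132, 131, 126, 127, 130, 128, 127, 130, 128, 126, 112, 85, 86, 81, 81, 107, 134, 135, 134, 134, 132, 133, 133, 130, 135, 135, 136, 129, 101, 73, 72, 71, 71, 71]
at [0.6114 0.2478 0.1622] go units [0.364 0.003 0.013] t 5.5333
```

```bash
python3 -m handwheel '[[0.1,0.02,0,0,0,0],[0.25,0.02,0,0,0,0],[0.35,0.02,0,0,0,0],[0.35,0.02,0,0,0,0],[0.35,0.02,0,0,0,0],[0.35,0.02,0,0,0,0]]'
python3 -m handwheel '[[0,0,0.15,0,0,0],[0,0,0.25,0,0,0],[0,0,0.35,0,0,0],[0,0,0.45,0,0,0],[0,0,0.55,0,0,0],[0,0,0.6,0,0,0],[0,0,0.62,0,0,0],[0,0,0.62,0,0,0],[0,0,0.62,0,0,0]]'
```

```text
time: 6.03
tool_pos: [0.5461, 0.2683, 0.1654]
ee_rot: [-3.141, 0.001, 2.895]
wrist_force: [0.8, -0.2, -4.0]
width: 0.0568
finger_force: 30.5
time: 6.78
tool_pos: [0.5467, 0.2697, 0.0425]
ee_rot: [3.141, 0.001, 2.896]
wrist_force: [-0.3, -0.0, -4.8]
width: 0.057
finger_force: 30.5
```

```bash
python3 -m handwheel '[[0,0,0.02,0,0,0],[0,0,0.04,0,0,0],[0,0,0.05,0,0,0],[0,0,0.055,0,0,0],[0,0,0.055,0,0,0]]'
```

```text
time: 7.2
tool_pos: [0.5454, 0.2698, 0.0303]
ee_rot: [-3.141, -0.0, 2.897]
wrist_force: [-0.4, -0.3, -4.2]
width: 0.0566
finger_force: 30.5
```

```bash
python3 -m handwheel '[[0,0,0,0,0,0],[0,0,0,0,0,0],[0,0,0,0,0,0],[0,0,0,0,0,0],[0,0,0,0,0,0],[0,0,0,0,0,0]]' -1
python3 -m handwheel '[[0,0,-0.1,0,0,0],[0,0,-0.3,0,0,0],[0,0,-0.5,0,0,0],[0,0,-0.7,0,0,0],[0,0,-0.85,0,0,0],[0,0,-0.85,0,0,0]]'
```

```text
time: 7.7
tool_pos: [0.5459, 0.27, 0.031]
ee_rot: [3.141, 0.001, 2.897]
wrist_force: [0.7, 0.0, -0.1]
width: 0.0925
finger_force: 0.0
time: 8.2
tool_pos: [0.5491, 0.2711, 0.2103]
ee_rot: [3.132, 0.013, 2.897]
wrist_force: [0.3, 0.5, 1.3]
width: 0.094
finger_force: 0.0
```

```bash
python3 -m handwheel '[[0.07,-0.2,0,0,0,0],[0.07,-0.4,0,0,0,0],[0.07,-0.6,0,0,0,0]]'
python3 -m handwheel '[[0.07,-0.2,0,0,0,0],[0.07,-0.4,0,0,0,0],[0.07,-0.55,0,0,0,0],[0.07,-0.57,0,0,0,0],[0.07,-0.57,0,0,0,0],[0.07,-0.57,0,0,0,0]]'
python3 - <<'E'
from h import *
im,c=snap('wrist','w3')
print(proj(c,[.448,.05,.024]),proj(c,[.542,.27,.05]),robot.get_obs()['tool_pos'])
E
```

```text
time: 8.45
tool_pos: [0.5018, 0.1561, 0.1994]
ee_rot: [-3.141, -0.001, 2.899]
wrist_force: [0.9, -0.8, 0.1]
width: 0.0941
finger_force: 0.0
time: 8.95
tool_pos: [0.4619, 0.05, 0.2001]
ee_rot: [3.141, -0.0, 2.896]
wrist_force: [-0.4, -0.6, -0.2]
width: 0.094
finger_force: 0.0
(np.float64(245.37585295554408), np.float64(162.09653970876994)) (np.float64(467.57138344208363), np.float64(202.6138507481141)) [0.46197174 0.05047373 0.20013798]
```

View pics/w3.png

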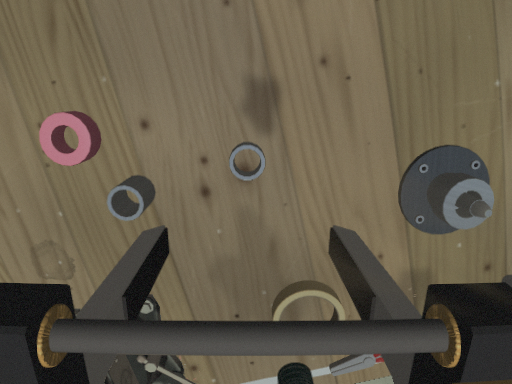

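The collar is seated around the post at (468,203). The spacer's top ring is at (247,162), and the sleeve at (127,200) is well clear.

Run:
```python
from h import *
im,c=load('w3');r=ring(im,c,247,162,.024,24,105)
ring(im,c,468,204,.052,34,115)
cen=np.mean([q[0] for q in r],0);togo([*cen,.005])
```

```text
median V 119.0 [(array([0.4475, 0.052 ]), 0.0284), (array([0.4522, 0.0501]), 0.0124)]
median V 76.0 [(array([0.5433, 0.2706]), 0.0242), (array([0.5688, 0.261 ]), 0.0012)]
at [0.462  0.0505 0.2001] go units [ 0.059 -0.013  0.976] t 9.0
```

```bash
python3 -m handwheel '[[0.06,-0.01,0.2,0,0,0],[0.06,-0.01,0.4,0,0,0],[0.06,-0.01,0.6,0,0,0],[0.06,-0.01,0.8,0,0,0],[0.06,-0.01,0.93,0,0,0],[0.06,-0.01,0.97,0,0,0],[0.06,-0.01,0.97,0,0,0],[0.06,-0.01,0.97,0,0,0],[0.06,-0.01,0.97,0,0,0]]'
python3 -m handwheel '[[0,0,0,0,0,0],[0,0,0,0,0,0],[0,0,0,0,0,0],[0,0,0,0,0,0],[0,0,0,0,0,0],[0,0,0,0,0,0],[0,0,0,0,0,0],[0,0,0,0,0,0],[0,0,0,0,0,0]]' 1
```

```text
time: 9.75
tool_pos: [0.452, 0.051, 0.0088]
ee_rot: [3.14, 0.004, 2.898]
wrist_force: [0.3, -0.3, 0.4]
width: 0.0943
finger_force: 0.0
time: 10.5
tool_pos: [0.4496, 0.0506, 0.0064]
ee_rot: [3.141, -0.0, 2.897]
wrist_force: [0.1, -0.4, 0.6]
width: 0.0392
finger_force: 30.0
```

```bash
python3 -m handwheel '[[0,0,-0.1,0,0,0],[0,0,-0.3,0,0,0],[0,0,-0.5,0,0,0],[0,0,-0.7,0,0,0],[0,0,-0.8,0,0,0],[0,0,-0.8,0,0,0]]'
python3 -m handwheel '[[-0.1,0.18,0,0,0,0],[-0.2,0.35,0,0,0,0],[-0.3,0.5,0,0,0,0],[-0.35,0.7,0,0,0,0],[-0.35,0.7,0,0,0,0]]'
python3 -m handwheel '[[-0.1,0.18,0,0,0,0],[-0.18,0.35,0,0,0,0],[-0.18,0.47,0,0,0,0],[-0.18,0.47,0,0,0,0],[-0.18,0.47,0,0,0,0],[-0.18,0.47,0,0,0,0]]'
python3 - <<'E'
from h import *
im,c=snap('wrist','w4')
o=robot.get_obs();zt=o['tool_pos'][2]-.006+.024
print(o['tool_pos'],proj(c,[*o['tool_pos'][:2],zt]),proj(c,[.542,.27,.084]))
E
```

```text
time: 11.0
tool_pos: [0.453, 0.0505, 0.1727]
ee_rot: [3.139, 0.011, 2.897]
wrist_force: [0.6, 0.2, -0.3]
width: 0.0394
finger_force: 30.0
time: 11.42
tool_pos: [0.5526, 0.1745, 0.162]
ee_rot: [3.14, -0.005, 2.901]
wrist_force: [-1.0, -1.0, -1.2]
width: 0.0395
finger_force: 30.0
time: 11.92
tool_pos: [0.6083, 0.251, 0.1648]
ee_rot: [-3.139, -0.002, 2.897]
wrist_force: [-0.1, -0.9, -1.5]
width: 0.0392
finger_force: 30.0
[0.60844663 0.25072405 0.16546685] (np.float64(248.2693042056169), np.float64(258.2170407692921)) (np.float64(252.0491139354625), np.float64(114.47598692616991))
```

View pics/w4.png

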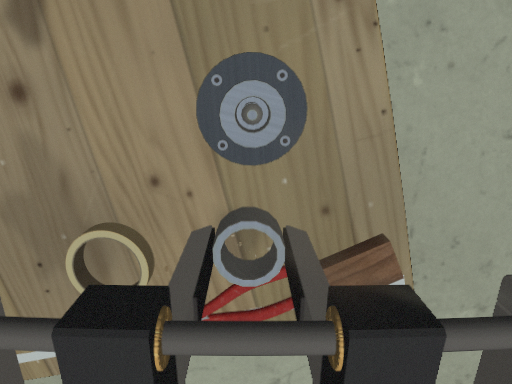

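The collar is seated and centred on the post at (252,113). The held spacer's ring is at (249,253), about 3 mm toward tool +x of the TCP. Next I'll move over the post and lower it.

```bash
python3 -m handwheel '[[0.1,0.01,0,0,0,0],[0.25,0.01,0,0,0,0],[0.33,0.01,0,0,0,0],[0.33,0.01,0,0,0,0],[0.33,0.01,0,0,0,0],[0.33,0.01,0,0,0,0]]'
python3 -m handwheel '[[0,0,0.1,0,0,0],[0,0,0.2,0,0,0],[0,0,0.3,0,0,0],[0,0,0.4,0,0,0],[0,0,0.46,0,0,0],[0,0,0.49,0,0,0],[0,0,0.49,0,0,0],[0,0,0.49,0,0,0]]'
```

```text
time: 12.47
tool_pos: [0.5462, 0.2688, 0.1669]
ee_rot: [3.141, 0.001, 2.896]
wrist_force: [0.2, 0.5, -0.6]
width: 0.0393
finger_force: 30.0
time: 13.13
tool_pos: [0.5464, 0.2697, 0.069]
ee_rot: [3.141, 0.001, 2.896]
wrist_force: [0.8, -1.0, -0.6]
width: 0.0394
finger_force: 30.0
```

```bash
python3 -m handwheel '[[0,0,0.02,0,0,0],[0,0,0.035,0,0,0],[0,0,0.045,0,0,0],[0,0,0.045,0,0,0],[0,0,0.045,0,0,0]]'
python3 -m handwheel '[[0,0,0,0,0,0],[0,0,0,0,0,0],[0,0,0,0,0,0],[0,0,0,0,0,0],[0,0,0,0,0,0],[0,0,0,0,0,0]]' -1
python3 -m handwheel '[[0,0,-0.1,0,0,0],[0,0,-0.3,0,0,0],[0,0,-0.5,0,0,0],[0,0,-0.6,0,0,0],[-0.2,0,-0.6,0,0,0],[-0.3,0,-0.6,0,0,0],[-0.3,0,-0.6,0,0,0],[-0.3,0,-0.6,0,0,0]]'
python3 - <<'E'
from h import *
im,c=snap('wrist','w5');s,d=snap('scene','s5')
u,v=map(int,proj(c,[.542,.27,.06]));a,b=map(int,proj(d,[.542,.27,.05]));print(u,v,a,b)
f=lambda i,u,v:cv2.resize(i[max(v-45,0):v+45,max(u-45,0):u+45,::-1],(380,380),interpolation=cv2.INTER_CUBIC)
cv2.imwrite('pics/fin.png',np.hstack([f(im,u,v),f(s,a,b)]))
E
```

```text
time: 13.55
tool_pos: [0.5456, 0.2699, 0.0596]
ee_rot: [3.141, 0.0, 2.897]
wrist_force: [0.3, -0.1, -0.9]
width: 0.0395
finger_force: 30.0
time: 14.05
tool_pos: [0.5457, 0.2698, 0.0596]
ee_rot: [3.141, 0.0, 2.897]
wrist_force: [-0.2, -0.9, -0.2]
width: 0.076
finger_force: 0.0
time: 14.72
tool_pos: [0.6041, 0.2548, 0.1787]
ee_rot: [-3.141, -0.002, 2.896]
wrist_force: [-0.2, -0.5, 0.5]
width: 0.0941
finger_force: 0.0
248 117 199 167
```

View pics/fin.png

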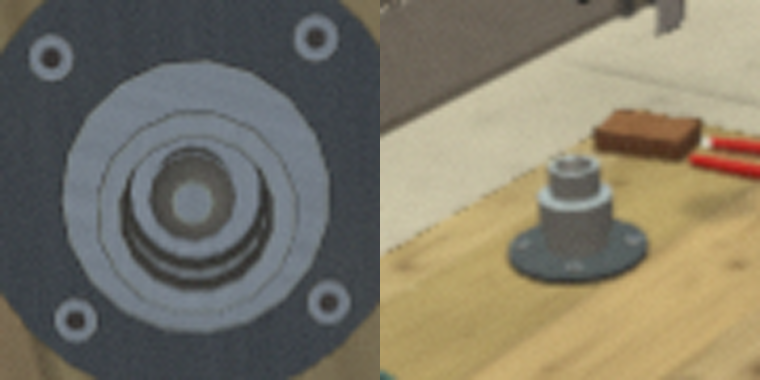

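The collar is flat on the shoulder and the spacer is flat on the collar, both around the post. The gripper is clear of them.

```bash
python3 -c "
from bench import robot
print(robot.close_job())"
```

```text
the job is handed in; nothing more can be done
None
```

The job is handed in at about 15 s: in the last pictures the collar sits flat on the shoulder and the spacer flat on the collar, both released, and the robot never went near the sleeve or the tape; no verdict was returned.

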